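Set the extraction inlet's iris damper to its mark

ROBOT

A 6-joint arm with a two-finger parallel gripper is mounted at the origin on the work surface. World frame = base frame: x ahead of the robot, y to its left, z up, the work surface at z = 0. Lengths are in m, angles in rad, forces in N, time in s.
With the tool pointing down it reaches from about 0.225 to 0.875 m from the base axis. Payload 3.4 kg.
Tool frame: the origin (TCP) lies midway between the tips of the shut fingers; the grasp point (between the pads) lies 19 mm behind it (pinch_z is the distance from the TCP to the grasp point, in m); z points along the fingers, y is the line along which they close (so a half turn about z gives the same grasp; the last joint's range is limited). The gripper opens to 85 mm and grips with 20 to 120 N. Pads are 22 mm wide; open, the fingers measure 114 mm over their backs; the gripper's body (76 mm by 85 mm) begins 54 mm behind the grasp point. The pads swing forward as they close: fully open they stand 13 mm farther back than shut.
Start: joints at [-1.417, 0.276, 1.505, -0, 1.361, -0.121], TCP at [0.156, -0.553, 0.231] pointing down, gripper open.
Joint ranges: [-2.89, 2.89], [-0.75, 2.08], [0.22, 2.7], [-1.18, 4.32], [0.11, 2.71], [-2.7, 2.7]. Speed limits (rad/s): [2.57, 2.57, 3.14, 3.14, 3.14, 3.14].

INTERFACE

Orientations are given as a unit quaternion [w, x, y, z].
In Python, from rig import get_state, get_image, sign_off, pinch_z gives the robot as it stands.
- The arm moves only by the tool send_rows, never from a script. Its argument "steps" is one flat list of numbers, 5 for each row, row after row: the gripper's target within -1 to 1 (fully open at 1, half-way at 0, shut at -1), then the shift along the tool's x, y, z in cm, then the turn about the tool's z in degrees. In form: [gripper, x, y, z, roll, gripper, x, y, z, roll, ...]. A call has 1 to 12 rows; each row shifts and turns the commanded pose from where the row before left it, along the tool's axes as they then stand; what a row does not reach is not made up. A row lasts 1/10 s, in which the tool goes at most 50 mm and 8.59 degrees, less where a joint would pass 70% of its speed; a pose out of reach is approached as far as the arm can. A call is refused whole if a number of a shift passes 5 or a number of a turn 8.59, either way. A call with a gripper value outside its range is refused whole. The fingers move at their own pace and stop on an object; "newtons" is the grip in N (left out, the last holds). Time passes only in rows, so rows that do not move let the fingers close. It gives the time, the measured TCP pose, the force, the opening and the grip force at its end, in the units of the state.
- get_state(): the state, without advancing time (a new reading comes with each control period).
- get_image(name): name is "scene" or "top"; returns a dict with "color" (384x512x3 uint8, red, green, blue), "mtx" (3x3 intrinsics, pixels), "T" (4x4, takes a point from camera to world coordinates). Camera axes: x right, y down, z forward; pixel columns grow to the right and rows downward; lengths in m; the calibration is good to about 2 mm. A picture is of the moment at which its call begins. There is no depth.
- sign_off(): hands the job in; it is judged then, once.
The state is a dict: "clock": time; "qpos": joint angles; "qd": joint speeds; "effort": joint torques, N m; "position": TCP position; "ee_rot": TCP orientation; "contact_force": force on the tool from outside, world axes, zero at the start; "moment": the same for the moment, N m; "width": finger opening in m; "gripper_force": force on a finger pad.
Only numpy, scipy, OpenCV 4.12 (cv2) and the standard library are available. Lean on these libraries where they do the work, as an engineer would, in place of code of your own. Each camera call takes 0.05 s, during which the arm holds its last target. There are 200 camera calls.

TASK

Set the airflow of the bench extraction inlet: push the damper lever by its upright knob anticlockwise (seen from above) all the way to the open stop, then push it back clockwise until its pointer stands at the one long mark of the scale, and leave it there. Only push, gently, with the fingertips or the outside of the fingers: never take the knob between the fingers, and leave the bottles, tub and carton around it where they stand.

Things in the scene. Friction and masses are not known exactly. Their poses are not given: they have to be found in the camera images.
- inlet: Fixed extraction inlet: low white drum 250 mm across, 40 mm high, on a red flange (284 mm across, 8 mm thick). Origin at the centre of its underside, on the ring's turning axis; z up. The lever points at 1.94 rad + joint damper from this x axis (anticlockwise positive). Two 10 mm stop studs, tops 54 mm above the bench, stand 84 mm from the axis, 0.14 rad past each end of travel.
- damper (a joint): Angle of the damper ring and its lever (rad), 0 at the shut stop, 2.4 at the open stop, growing anticlockwise seen from above. It turns with dry friction of about 2.5 N at the knob, has no spring, and stays where it is left.
- lever_knob (a point): Middle of the lever's upright black round knob, 84 mm from the turning axis, 12 mm across, foot 48 mm and top 92 mm above the bench (this point 70 mm); nothing else on the inlet is higher than 54 mm. The x axis points outward along the lever, z up; it turns with the lever.
- pointer_tip (a point): Tip of the lever's pointer, 100 mm from the axis, just inside the scale marks, in line with the knob and the axis.
- scale: Round aluminium scale plate (249 mm across) fixed on the drum, turned differently each time; origin on the turning axis 40 mm above the bench, its top 41.5 mm above it. 24 black rim marks, 15 degrees apart: 23 short (7 mm), one long and broad (21 x 5 mm) that lies along this x axis. The pointer is at the long mark when the lever's x axis has the direction of this x axis.
- long_mark (a point): Inner end of the long scale mark, 102 mm from the axis, on top of the scale; the mark runs 21 mm outward from here. It always lies 0.7 rad or more clockwise from the open stop.
- amber_vial: Bystander: amber jar with blue cap, 40 mm across, 75 mm tall; origin at the centre of its underside.
- clear_vial: Bystander: clear jar with blue cap, 34 mm across, 65 mm tall; origin at the centre of its underside.
- wipes_tub: Bystander: white tub with blue lid, 96 mm across, 160 mm tall; origin at the centre of its underside.
- carton: Bystander: closed cardboard carton 140 x 70 x 55 mm; origin at the centre of its underside.

How it is judged:
By the outcome, as a careful person would: the job done as asked, in the order asked, and still so for the second after the job is handed in, with the robot touching nothing.
It also fails if it takes over 58 s, if anything falls off the work surface, if the arm or the gripper's body presses on something with over 40 N, if the wrist force passes 120 N, or if a joint passes its speed limit or range.

## Working session

There is one attempt and no reset: what is moved stays moved. The work goes in short steps, Python scripts to look and compute and a tool call to move; the robot and the scene stay as the last step left them, time stands still between calls to the robot, and variables do not carry over. Pictures are saved under pics/ and viewed, at most 10 in all, crops included, and the job is handed in when it is done.

Besides the shell and the picture viewer there is one more tool, called after "Call:" as name(argument=value, ...) on one line, values as JSON. send_rows: Moves the arm, as the interface text tells. Its arguments: {"type":"object","properties":{"steps":{"type":"array"},"newtons":{"type":"number"}},"required":["steps"]}

```bash
mkdir -p pics
python3 - <<'E'
from rig import get_state,get_image,pinch_z
import cv2,numpy as np
s=get_state();print({k:np.round(v,3) for k,v in s.items()},pinch_z)
for n in("scene","top"):
    d=get_image(n);cv2.imwrite(f"pics/{n}0.png",d["color"][:,:,::-1]);print(n,d["mtx"].round(1).tolist(),d["T"].round(3).tolist())
E
```

```text
{'clock': np.float64(0.0), 'qpos': array([-1.417,  0.277,  1.506, -0.   ,  1.361, -0.121]), 'qd': array([ 0.001, -0.002,  0.   ,  0.001, -0.001, -0.001]), 'effort': array([-3.0000e-03, -4.1678e+01, -2.4581e+01, -1.0000e-03,  1.1000e-02,
       -0.0000e+00]), 'position': array([ 0.156, -0.553,  0.23 ]), 'ee_rot': array([-0.001,  0.991,  0.137, -0.   ]), 'contact_force': array([-0.004, -0.193, -0.204]), 'moment': array([-0.004,  0.008, -0.07 ]), 'gripper_force': np.float64(0.0), 'width': np.float64(0.086)} 0.0187
scene [[433.7, 0.0, 254.3], [0.0, 433.7, 196.3], [0.0, 0.0, 1.0]] [[0.885, 0.382, -0.267, 0.92], [0.466, -0.735, 0.493, -0.501], [-0.008, -0.56, -0.828, 1.001], [0.0, 0.0, 0.0, 1.0]]
top [[419.6, 0.0, 253.1], [0.0, 419.6, 200.0], [0.0, 0.0, 1.0]] [[-0.016, -0.997, 0.078, 0.569], [-1.0, 0.017, 0.008, 0.028], [-0.009, -0.077, -0.997, 0.947], [0.0, 0.0, 0.0, 1.0]]
```

View pics/top0.png

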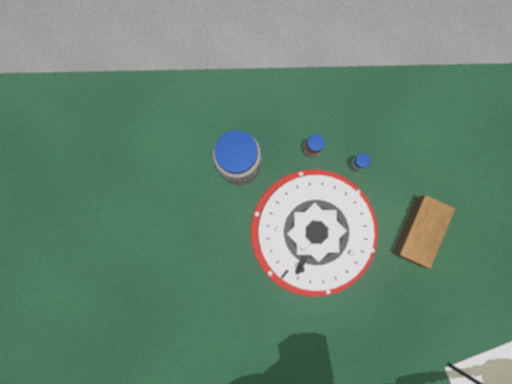

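View pics/scene0.png

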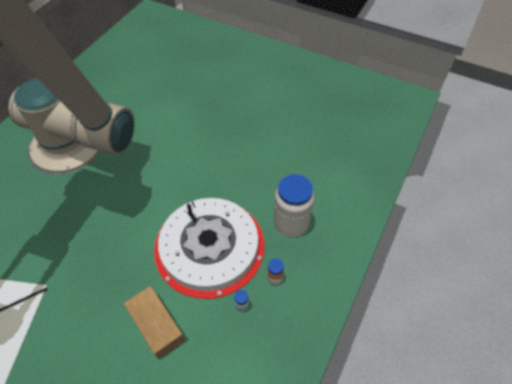

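The top view shows the drum centred near (316,232), the knob near (300,268) and the long mark near (284,273). The tub is at (237,155), the jars at (315,145) and (361,160), and the carton at (427,232). Next I'll rectify the scale plane for a closer look.

```bash
cat > h.py <<'E'
import numpy as np,cv2
from rig import get_state,get_image,sign_off
def ray(d,uv,z):
    v=d["T"][:3,:3]@np.linalg.inv(d["mtx"])@np.array([*uv,1.]);o=d["T"][:3,3]
    return (o+v*(z-o[2])/v[2])
def proj(d,p):
    q=d["T"][:3,:3].T@(np.array(p)-d["T"][:3,3]);q=d["mtx"]@q;return q[:2]/q[2]
def center(d):  # red flange top ellipse, z=8mm
    c=d["color"].astype(int);m=((c[:,:,0]>150)&(c[:,:,1]<90)&(c[:,:,2]<90)).astype(np.uint8)
    k=max(cv2.findContours(m,0,1)[0],key=cv2.contourArea)[:,0]
    P=np.array([ray(d,p,.008)[:2] for p in cv2.convexHull(k)[:,0]]).astype(np.float32)
    (c,r)=cv2.minEnclosingCircle(P);A=np.c_[2*P,np.ones(len(P))];x=np.linalg.lstsq(A,(P**2).sum(1),rcond=None)[0]
    return x[:2],np.sqrt(x[2]+x[:2]@x[:2])
def rect(d,c,z,half=.13,n=520): # overhead image: right=-y, up=+x
    W=[[half,half],[half,-half],[-half,-half],[-half,half]]
    src=np.float32([proj(d,[c[0]+a,c[1]+b,z]) for a,b in W])
    H=cv2.getPerspectiveTransform(src,np.float32([[0,0],[n,0],[n,n],[0,n]]))
    return cv2.warpPerspective(d["color"],H,(n,n),flags=cv2.INTER_CUBIC)[:,:,::-1]
E
python3 - <<'E'
from h import *
for n in("top","scene"):
    d=get_image(n);c,r=center(d);print(n,c,r)
    if n=="top": c0=c;a=rect(d,c,.0415,n=400)
    else: b=rect(d,c,.0415,n=400)
cv2.imwrite("pics/r0.png",np.hstack([a,b]))
d=get_image("top")
for nm,uv,z in[("tub",(237,151),.16),("amber",(315,144),.075),("clear",(361,160),.065),("c1",(426,196),.055),("c2",(453,210),.055),("c3",(430,268),.055),("c4",(400,254),.055)]:print(nm,ray(d,uv,z)[:2].round(3))
E
```

```text
top [ 0.55819252 -0.04512957] 0.08956840460246658
scene [ 0.58205615 -0.16469732] 0.07800502492172016
tub [0.724 0.063]
amber [ 0.753 -0.097]
clear [ 0.719 -0.195]
c1 [ 0.641 -0.333]
c2 [ 0.61  -0.388]
c3 [ 0.489 -0.334]
c4 [ 0.519 -0.272]
```

View pics/r0.png

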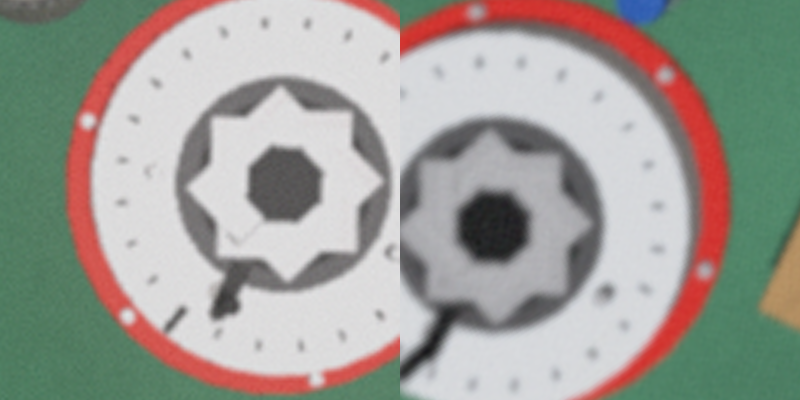

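The rectified view shows stud 1 at (152,170), about 84°, and stud 2 at (392,252), about -123°. That puts shut at about 92° and open at about 230°. The lever is near 155° and the long mark near 141°. Now I'll fit these precisely.

```bash
cat >> h.py <<'E'
def center(d):
    c=cv2.cvtColor(d["color"],cv2.COLOR_RGB2HSV).astype(int)
    m=(((c[:,:,0]<8)|(c[:,:,0]>172))&(c[:,:,1]>140)&(c[:,:,2]>110)).astype(np.uint8)
    n,l,st,_=cv2.connectedComponentsWithStats(m);k=np.isin(l,[i for i in range(1,n) if st[i,4]>40])
    h=cv2.convexHull(np.argwhere(k)[:,::-1].astype(np.float32))[:,0]
    P=np.array([ray(d,p,.008)[:2] for p in h]);A=np.c_[2*P,np.ones(len(P))]
    x=np.linalg.lstsq(A,(P**2).sum(1),rcond=None)[0];r=np.sqrt(x[2]+x[:2]@x[:2])
    return x[:2],r
def polar(d,c,z,r0,r1,step=.0005,na=1440): # rows radius, cols angle(deg*4)
    R=np.arange(r0,r1,step);A=np.radians(np.arange(na)*360/na)
    X=np.stack([c[0]+R[:,None]*np.cos(A),c[1]+R[:,None]*np.sin(A),np.full((len(R),na),z)],-1).reshape(-1,3)
    q=(X-d["T"][:3,3])@d["T"][:3,:3]@d["mtx"].T;uv=(q[:,:2]/q[:,2:]).astype(np.float32).reshape(len(R),na,2)
    return cv2.remap(cv2.cvtColor(d["color"],cv2.COLOR_RGB2GRAY),uv[...,0],uv[...,1],cv2.INTER_LINEAR).astype(float)
def dark(p,lo,hi): # darkness-weighted angle within window (deg)
    v=p.mean(0);a=np.arange(1440)/4;m=(a>=lo)&(a<=hi);w=np.clip(np.percentile(v[m],70)-v[m]-8,0,None);return (w*a[m]).sum()/w.sum(), w.max()
E
python3 - <<'E'
from h import *
for n in("top","scene"):
    d=get_image(n);c,r=center(d);print(n,c,r)
    if n=="top": c0=c
    p=polar(d,c,.0415,.1045,.110);v=p.mean(0)
    print("mark",dark(p,130,152), "dark angles",[i/4 for i in range(1440) if v[i]<v.mean()-40])
    for nm,z,r0,r1 in(("lever44",.045,.056,.075),("knob70",.07,.082,.086),("knobtop",.092,.080,.088)):
        print(nm,dark(polar(d,c,z,r0,r1),140,175))
    for lo,hi in((75,95),(227,247)):print("stud",dark(polar(d,c,.054,.08,.088),lo,hi))
    cv2.imwrite(f"pics/r1{n}.png",cv2.resize(rect(d,c,.0415,n=400),None,fx=1.,fy=1.))
a=np.hstack([cv2.imread(f"pics/r1{n}.png") for n in("top","scene")]);cv2.imwrite("pics/r1.png",a)
E
```

```text
top [ 0.56868725 -0.09863668] 0.14004762036428833
mark (np.float64(141.53195001346006), np.float64(100.05)) dark angles [140.0, 140.25, 140.5, 140.75, 141.0, 141.25, 141.5, 141.75, 142.0, 142.25, 142.5, 142.75, 143.0]
lever44 (np.float64(153.30411595388728), np.float64(47.552631578947384))
knob70 (np.float64(151.87970909022172), np.float64(153.0))
knobtop (np.float64(149.9082949814813), np.float64(150.5625))
stud (np.float64(nan), np.float64(0.0))
stud (np.float64(236.59002234444827), np.float64(22.0))
scene [ 0.5681591  -0.09891452] 0.14051656938205456
mark (np.float64(146.9785041054701), np.float64(161.91666666666666)) dark angles [140.25, 140.5, 140.75, 141.0, 141.25, 141.5, 141.75, 142.0, 142.25, 142.5, 144.5, 144.75, 145.0, 145.25, 145.5, 145.75, 146.0, 146.25, 146.5, 146.75, 147.0, 147.25, 147.5, 147.75, 148.0, 148.25, 148.5, 148.75, 149.0, 149.25, 149.5, 149.75, 150.0, 150.25, 150.5, 150.75, 151.0, 151.25, 151.5, 151.75, 152.0, 152.25]
lever44 (np.float64(153.44764312088063), np.float64(61.07894736842107))
knob70 (np.float64(153.0562591618522), np.float64(162.25))
knobtop (np.float64(150.7569427248415), np.float64(135.125))
stud (np.float64(82.90666763509587), np.float64(48.1875))
stud (np.float64(240.93031467546578), np.float64(62.0))h.py:33: RuntimeWarning: invalid value encountered in scalar divide
  v=p.mean(0);a=np.arange(1440)/4;m=(a>=lo)&(a<=hi);w=np.clip(np.percentile(v[m],70)-v[m]-8,0,None);return (w*a[m]).sum()/w.sum(), w.max()
```

View pics/r1.png

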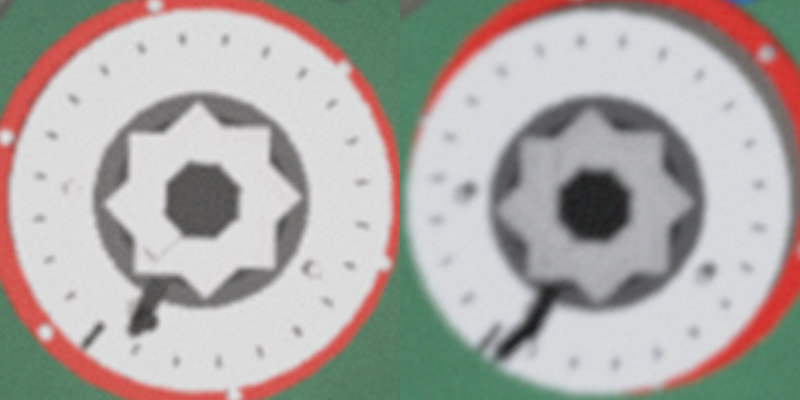

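Call:
send_rows(steps=[-1,2,-1.7,0,0,-1,3.4,-2.9,0,0,-1,3.4,-2.9,0,0,-1,3.4,-2.9,0,0,-1,3.4,-2.9,0,0,-1,3.4,-2.9,0,0,-1,3.4,-2.9,0,0,-1,3.4,-2.9,0,0,-1,3.4,-2.9,0,0,-1,3.4,-2.9,0,0,-1,3.4,-2.9,0,0,-1,3.4,-2.9,0,0])

```text
clock: 1.55
position: [0.4448, -0.1215, 0.2316]
ee_rot: [0.0, 0.991, 0.137, 0.0]
contact_force: [1.1, -0.1, 0.1]
width: -0.0001
gripper_force: 0.0
```

Call:
send_rows(steps=[-1,3,-2.6,0,0,-1,3,-2.6,0,0,-1,2,-1.7,0,0,-1,0,0,0,-8,-1,0,0,0,-8,-1,0,0,0,-8,-1,0,0,0,-8,-1,0,0,0,-8,-1,0,0,0,-7.6,-1,0,0,0,0,-1,0,0,0,0])

```text
clock: 2.65
position: [0.5023, -0.035, 0.2313]
ee_rot: [0.0, 0.852, 0.524, -0.0]
contact_force: [0.9, -0.7, -0.6]
width: 0.0001
gripper_force: 0.0
```

```bash
cat >> h.py <<'E'
C=np.array([.5685,-.0987])
def where():
    s=get_state();w,x,y,z=s["ee_rot"];th=np.degrees(np.arctan2(2*(x*y+w*z),1-2*(y*y+z*z)))
    r=s["position"][:2]-C;t=np.radians(th);X=np.array([np.cos(t),np.sin(t)]);Y=np.array([X[1],-X[0]])
    print("t",s["clock"].round(2),"pos",s["position"].round(4),"theta",th.round(2),"axis in tool x,y cm",(-r@X*100).round(2),(-r@Y*100).round(2),"polar ang",np.degrees(np.arctan2(r[1],r[0])).round(2),"F",s["contact_force"].round(1),"w",s["width"].round(4))
    return s
E
python3 -c "
from h import *
where()"
```

```text
Traceback (most recent call last):
  File "h.py", line 38, in where
    print("t",s["clock"].round(2),"pos",s["position"].round(4),"theta",th.round(2),"axis in tool x,y cm",(-r@X*100).round(2),(-r@Y*100).round(2),"polar ang",np.degrees(np.arctan2(r[1],r[0])).round(2),"F",s["contact_force"].round(1),"w",s["width"].round(4))
              ^^^^^^^^^^^^^^^^
AttributeError: 'float' object has no attribute 'round'
```

Call:
send_rows(steps=[-1,0.3,0.4,2,0,-1,0,0,3.5,0,-1,0,0,3.5,0,-1,0,0,3.5,0,-1,0,0,2.5,0,-1,0,0,1.2,0,-1,0,0,0.6,0,-1,0,0,0,0,-1,0,0,0,0])

```text
clock: 3.55
position: [0.5084, -0.0344, 0.0644]
ee_rot: [0.001, 0.851, 0.525, 0.001]
contact_force: [-0.2, 0.1, 0.0]
width: 0.0002
gripper_force: 0.0
```

```bash
sed -i 's/s\["clock"\].round(2)/round(s["clock"],2)/;s/s\["width"\].round(4)/round(float(s["width"]),4)/' h.py
python3 -c "
from h import *
where()
a=get_image('top');b=get_image('scene')
cv2.imwrite('pics/a.png',np.hstack([rect(a,C,.0415,n=400),rect(b,C,.0415,n=400)]))"
```

```text
t 3.55 pos [ 0.5084 -0.0344  0.0644] theta 63.32 axis in tool x,y cm -3.05 8.26 polar ang 133.08 F [-0.2  0.1  0. ] w 0.0002
```

View pics/a.png

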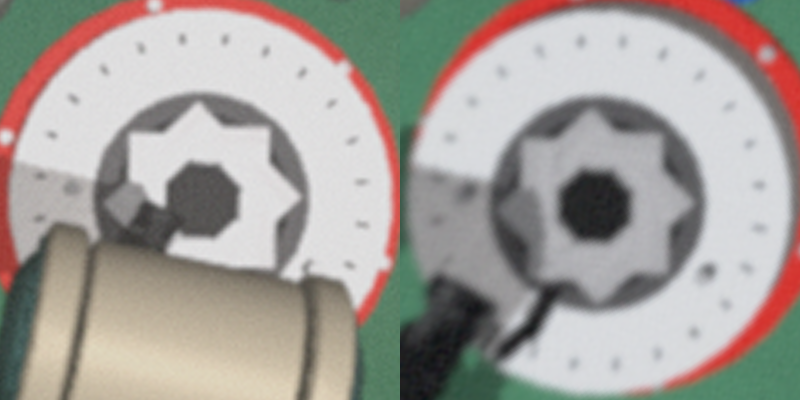

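The scene view shows the closed fingers at about (445,310), on the clockwise side of the knob and clear of it. I'll start the anticlockwise push.

Call:
send_rows(steps=[-1,-0.6,0,0,0,-1,-0.6,0,0,0,-1,-0.58,-0.1,0,-4,-1,-0.58,-0.1,0,-4,-1,-0.58,-0.1,0,-4,-1,-0.58,-0.1,0,-4,-1,-0.58,-0.1,0,-4,-1,-0.58,-0.1,0,-4,-1,-0.58,-0.1,0,-4,-1,-0.58,-0.1,0,-4,-1,-0.58,-0.1,0,-4,-1,-0.58,-0.1,0,-4])

```text
clock: 4.85
position: [0.4835, -0.0995, 0.0638]
ee_rot: [-0.0, 0.619, 0.785, 0.001]
contact_force: [1.0, 1.4, 1.7]
width: -0.0005
gripper_force: 1.4
```

```bash
python3 -c "
from h import *
where()
b=get_image('scene')
print([dark(polar(b,C,z,r0,r1),170,225) for z,r0,r1 in ((.045,.056,.075),(.07,.082,.086))])
cv2.imwrite('pics/b.png',rect(b,C,.0415,n=400))"
```

```text
t 4.85 pos [ 0.4835 -0.0995  0.0638] theta 103.45 axis in tool x,y cm -1.9 8.29 polar ang -179.47 F [1.  1.4 1.7] w -0.0005
[(np.float64(191.8448583007445), np.float64(67.71052631578948)), (np.float64(186.79590134265385), np.float64(179.875))]
```

View pics/b.png

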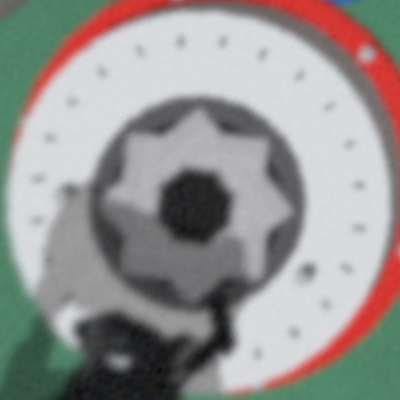

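The lever follows the finger and now points at about 192°, with its neck at (222,320). I'll continue towards the open stop.

Call:
send_rows(steps=[-1,-0.58,-0.1,0,-4,-1,-0.58,-0.1,0,-4,-1,-0.58,-0.1,0,-4,-1,-0.58,-0.1,0,-4,-1,-0.58,-0.1,0,-4,-1,-0.58,-0.1,0,-4,-1,-0.58,-0.1,0,-4,-1,-0.58,-0.1,0,-4,-1,-0.29,-0.05,0,-2,-1,-0.15,-0.02,0,-1,-1,0,0,0,0])

```text
clock: 6.0
position: [0.4996, -0.1476, 0.0633]
ee_rot: [-0.001, 0.356, 0.934, -0.0]
contact_force: [-2.5, 0.4, 1.9]
width: -0.0001
gripper_force: 1.0
```

```bash
cat > chk.py <<'E'
from h import *
import sys
where();lo,hi=map(float,sys.argv[1:3])
for n in("scene","top"):
    b=get_image(n)
    print(n,[np.round(dark(polar(b,C,z,r0,r1),lo,hi),1).tolist() for z,r0,r1 in ((.045,.056,.075),(.07,.082,.086),(.045,.09,.098))])
E
python3 chk.py 215 236
```

```text
t 6.0 pos [ 0.4996 -0.1476  0.0633] theta 138.29 axis in tool x,y cm -1.89 8.23 polar ang -144.67 F [-2.5  0.4  1.9] w -0.0001
scene [[225.9, 37.2], [234.0, 11.1], [224.0, 66.7]]
top [[nan, 0.0], [215.3, 0.8], [225.1, 10.5]]h.py:33: RuntimeWarning: invalid value encountered in scalar divide
  v=p.mean(0);a=np.arange(1440)/4;m=(a>=lo)&(a<=hi);w=np.clip(np.percentile(v[m],70)-v[m]-8,0,None);return (w*a[m]).sum()/w.sum(), w.max()
```

Call:
send_rows(steps=[-1,-0.15,-0.03,0,-1,-1,-0.15,-0.03,0,-1,-1,0,0,0,0])

```text
clock: 6.4
position: [0.5017, -0.1499, 0.0631]
ee_rot: [-0.001, 0.339, 0.941, -0.0]
contact_force: [-3.7, 0.4, 1.8]
width: 0.0001
gripper_force: 1.6
```

Call:
send_rows(steps=[-1,-0.15,-0.03,0,-1,-1,0,0,0,0])

```text
clock: 6.6
position: [0.5015, -0.1501, 0.063]
ee_rot: [-0.002, 0.331, 0.944, 0.0]
contact_force: [-5.5, 2.9, 4.4]
width: 0.0
gripper_force: 3.1
```

Call:
send_rows(steps=[-1,-0.15,-0.03,0,-1,-1,0,0,0,0])

```text
clock: 6.8
position: [0.5013, -0.1502, 0.063]
ee_rot: [-0.003, 0.323, 0.947, 0.001]
contact_force: [-7.4, 4.4, 6.2]
width: 0.0002
gripper_force: 4.5
```

```bash
python3 chk.py 215 236 2>/dev/null
```

```text
t 6.8 pos [ 0.5013 -0.1502  0.063 ] theta 142.36 axis in tool x,y cm -2.17 8.18 polar ang -142.51 F [-7.4  4.4  6.2] w 0.0002
scene [[228.1, 36.1], [235.1, 4.2], [226.1, 57.7]]
top [[231.3, 0.4], [215.4, 2.4], [218.1, 19.7]]
```

The TCP has stopped advancing while the force climbs, so it is at the stop. One more small push to be sure, then back off, rise and look.

Call:
send_rows(steps=[-1,-0.3,0,0,0,-1,-0.1,0,0,0,-1,0,0,0,0])

```text
clock: 7.2
position: [0.5013, -0.1504, 0.0628]
ee_rot: [-0.007, 0.323, 0.946, 0.002]
contact_force: [-12.0, 10.0, 12.7]
width: -0.0002
gripper_force: 8.1
```

Call:
send_rows(steps=[-1,0.5,0,0,0,-1,1,0,0,0,-1,0.5,0,-2,0,-1,0,0,-4,0,-1,1,-4,0,0,-1,1,-4,0,0,-1,0,0,0,0])

```text
clock: 7.9
position: [0.4247, -0.1958, 0.1238]
ee_rot: [0.001, 0.324, 0.946, -0.001]
contact_force: [-1.1, 0.9, -0.6]
width: 0.0001
gripper_force: 0.0
```

```bash
python3 chk.py 215 234 2>/dev/null; python3 -c "
from h import *
cv2.imwrite('pics/c.png',np.hstack([rect(get_image(n),C,.0415,n=400) for n in('top','scene')]))"
```

```text
t 7.9 pos [ 0.4247 -0.1958  0.1238] theta 142.17 axis in tool x,y cm -5.41 16.49 polar ang -145.98 F [-1.1  0.9 -0.6] w 0.0001
scene [[227.1, 34.3], [229.9, 25.7], [227.2, 55.9]]
top [[229.4, 38.4], [229.2, 107.6], [230.6, 96.8]]
```

View pics/c.png

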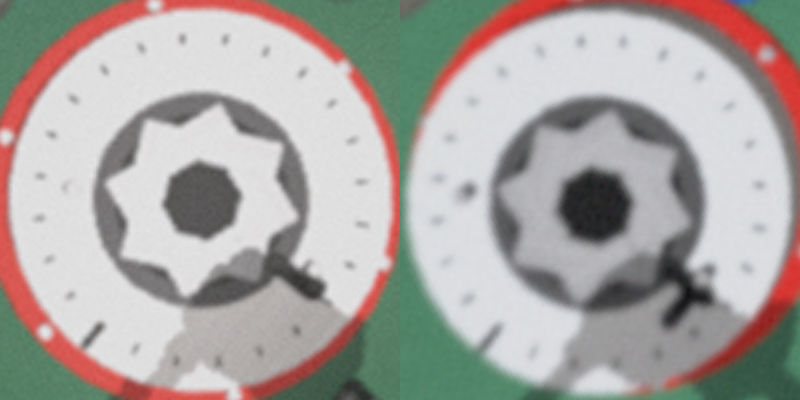

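The lever stands at about 230°, with the knob against the stud side at (315,280) in the top view: the open stop is reached. Now I'll go to the other side for the return.

Call:
send_rows(steps=[-1,0,0,0,2.2,-1,-4,0,0,0,-1,-3.8,0,0,0,-1,0,4.2,0,0,-1,0,4.1,0,0,-1,0,0,3,0,-1,0,0,2,0,-1,0,0,1,0,-1,0,0,0,0])

```text
clock: 9.0
position: [0.5396, -0.1787, 0.0617]
ee_rot: [-0.001, 0.34, 0.94, 0.0]
contact_force: [-0.3, 0.2, 0.3]
width: -0.0002
gripper_force: 0.0
```

```bash
python3 chk.py 215 234 2>/dev/null
```

```text
t 9.0 pos [ 0.5396 -0.1787  0.0617] theta 140.22 axis in tool x,y cm 2.9 8.0 polar ang -109.83 F [-0.3  0.2  0.3] w -0.0002
scene [[nan, 0.0], [nan, 0.0], [nan, 0.0]]
top [[229.8, 95.4], [229.5, 114.8], [230.4, 133.3]]
```

Call:
send_rows(steps=[-1,0.6,-0.4,0,0,-1,0.5,0,0,0,-1,0.59,-0.1,0,4,-1,0.59,-0.1,0,4,-1,0.59,-0.1,0,4,-1,0.59,-0.1,0,4,-1,0.59,-0.1,0,4,-1,0.59,-0.1,0,4,-1,0.59,-0.1,0,4,-1,0.59,-0.1,0,4,-1,0.59,-0.1,0,4,-1,0.59,-0.1,0,4])

```text
clock: 10.3
position: [0.489, -0.1333, 0.0643]
ee_rot: [0.001, 0.643, 0.766, -0.001]
contact_force: [-2.3, -2.6, 0.7]
width: -0.0001
gripper_force: 1.6
```

```bash
python3 chk.py 170 205 2>/dev/null
```

```text
t 10.3 pos [ 0.489  -0.1333  0.0643] theta 100.0 axis in tool x,y cm 2.02 8.43 polar ang -156.49 F [-2.3 -2.6  0.7] w -0.0001
scene [[191.1, 28.1], [194.8, 27.4], [186.2, 42.4]]
top [[193.9, 51.1], [195.6, 121.0], [196.7, 141.6]]
```

Call:
send_rows(steps=[-1,0.59,-0.1,0,4,-1,0.59,-0.1,0,4,-1,0.59,-0.1,0,4,-1,0.59,-0.1,0,4,-1,0.59,-0.1,0,4,-1,0.59,-0.1,0,4,-1,0.59,-0.1,0,4,-1,0.59,-0.1,0,4,-1,0.59,-0.1,0,4,-1,0.59,-0.1,0,4,-1,0,0,0,0])

```text
clock: 11.5
position: [0.4875, -0.0732, 0.0636]
ee_rot: [-0.0, 0.865, 0.502, -0.0]
contact_force: [-0.3, -0.5, -0.7]
width: 0.0
gripper_force: 0.3
```

```bash
python3 chk.py 146 170 2>/dev/null;python3 -c "
from h import *
cv2.imwrite('pics/d.png',np.hstack([rect(get_image(n),C,.0415,n=400) for n in('top','scene')]))"
```

```text
t 11.5 pos [ 0.4875 -0.0732  0.0636] theta 60.25 axis in tool x,y cm 1.8 8.29 polar ang 162.5 F [-0.3 -0.5 -0.7] w 0.0
scene [[151.7, 27.9], [160.6, 31.8], [155.5, 28.2]]
top [[153.0, 45.7], [153.0, 77.4], [154.7, 50.9]]
```

View pics/d.png

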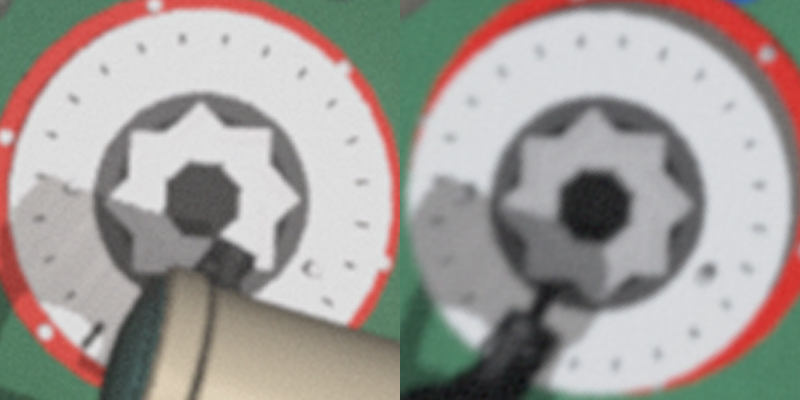

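The scene view shows the finger on the anticlockwise side of the lever, whose neck is at (548,295), about 152°. The long mark at (93,335) is still about 10° clockwise. I'll push another 6°, back off and measure.

Call:
send_rows(steps=[-1,0.3,-0.05,0,2,-1,0.3,-0.05,0,2,-1,0.3,-0.05,0,2,-1,0,0,0,0])

```text
clock: 12.1
position: [0.4915, -0.0654, 0.0634]
ee_rot: [0.0, 0.89, 0.456, -0.0]
contact_force: [-1.8, -1.0, 0.7]
width: 0.0
gripper_force: 0.8
```

```bash
python3 -c "
from h import *
where()"
```

```text
t 12.1 pos [ 0.4915 -0.0654  0.0634] theta 54.21 axis in tool x,y cm 1.8 8.19 polar ang 156.61 F [-1.8 -1.   0.7] w 0.0
```

Call:
send_rows(steps=[-1,-1,0,0,0,-1,-2,0,0,0,-1,-4,0,-1,0,-1,-4,0,-1,0,-1,-4,0,0,0,-1,-3,0,0,0,-1,0,0,0,0])

```text
clock: 12.8
position: [0.3842, -0.2137, 0.0834]
ee_rot: [0.001, 0.891, 0.453, -0.0]
contact_force: [0.5, 0.5, -0.7]
width: 0.0
gripper_force: 0.0
```

```bash
python3 chk.py 136 160 2>/dev/null;python3 -c "
from h import *
cv2.imwrite('pics/e.png',np.hstack([rect(get_image(n),C,.0415,n=400) for n in('top','scene')]))"
```

```text
t 12.8 pos [ 0.3842 -0.2137  0.0834] theta 53.93 axis in tool x,y cm 20.15 8.13 polar ang -148.03 F [ 0.5  0.5 -0.7] w 0.0
scene [[145.4, 47.5], [145.4, 161.1], [144.3, 167.8]]
top [[145.3, 46.3], [144.1, 147.1], [145.2, 122.5]]
```

View pics/e.png

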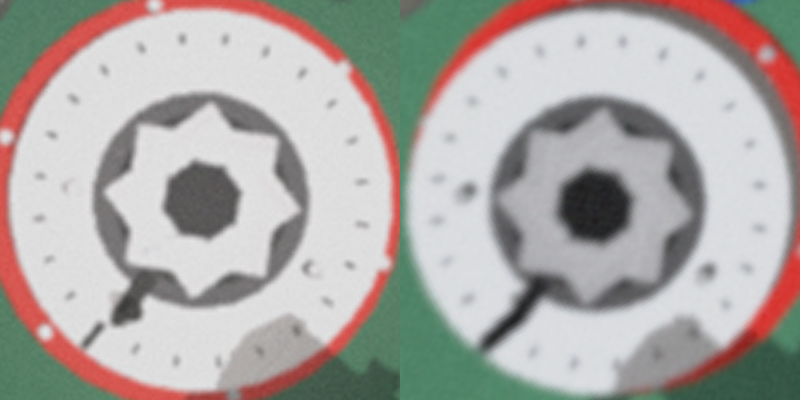

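The pointer is just short of the long mark (top view (125,310) against (93,335)), with the lever at about 145.3°. I'll refine the mark angle using all 24 rim marks.

```bash
python3 -c "
from h import *
for n in('top','scene'):
    d=get_image(n);a=np.arange(1440)/4
    for c in(C,center(d)[0]):
        p=polar(d,c,.0415,.1155,.1225).mean(0);w=np.clip(np.convolve(np.r_[p,p],np.ones(60)/60,'same')[np.r_[720:1440,720:720+0]] if 0 else cv2.medianBlur(p.astype(np.uint8).reshape(1,-1),41).ravel()-p-6.,0,None)
        r=[]
        for k in range(24):
            t=141.5+15*k;D=(a-t+180)%360-180;m=abs(D)<4
            if w[m].max()>12:r.append((round(t%360),(w[m]*D[m]).sum()/w[m].sum()))
        v=np.array([x for _,x in r]);print(n,c.round(4),'phase',141.5+np.median(v),'mean',141.5+v.mean(),'n',len(v),'sd',v.std().round(2))
        print('  long',dark(polar(d,c,.0415,.108,.122),134,149),'lever',[round(dark(polar(d,c,.045,r0,r0+.006),132,160)[0],2) for r0 in(.06,.065,.07,.088,.092)])
"
```

```text
top [ 0.5685 -0.0987] phase 141.35575783234546 mean 141.35575783234546 n 1 sd 0.0
  long (np.float64(141.38758229764466), np.float64(95.07142857142857)) lever [np.float64(145.34), np.float64(145.01), np.float64(144.97), np.float64(145.56), np.float64(145.1)]
top [ 0.5689 -0.0986] phase 141.52139243762326 mean 141.52139243762326 n 1 sd 0.0
  long (np.float64(141.56163558256495), np.float64(95.60714285714286)) lever [np.float64(145.67), np.float64(145.31), np.float64(145.22), np.float64(145.82), np.float64(145.33)]
scene [ 0.5685 -0.0987] phase 141.76026449995678 mean 141.76026449995678 n 1 sd 0.0
  long (np.float64(142.0252980324805), np.float64(146.0)) lever [np.float64(146.07), np.float64(144.8), np.float64(144.54), np.float64(144.55), np.float64(144.17)]
scene [ 0.5684 -0.099 ] phase 141.6321622258901 mean 141.6321622258901 n 1 sd 0.0
  long (np.float64(141.89843610707825), np.float64(145.75)) lever [np.float64(145.87), np.float64(144.58), np.float64(144.33), np.float64(144.39), np.float64(144.01)]
```

Call:
send_rows(steps=[-1,0,-1.24,0,3.3,-1,4,0,0,0,-1,4,0,0,0,-1,4,0,0,0,-1,3,0,1,0,-1,1.6,0,1,0,-1,0.5,0,0,0,-1,0,0,0,0])

```text
clock: 13.9
position: [0.4841, -0.0701, 0.0631]
ee_rot: [-0.0, 0.903, 0.431, -0.0]
contact_force: [-0.9, 0.3, 0.5]
width: 0.0001
gripper_force: 0.0
```

```bash
python3 -c "
from h import *
where()"
```

```text
t 13.9 pos [ 0.4841 -0.0701  0.0631] theta 51.0 axis in tool x,y cm 3.09 8.36 polar ang 161.29 F [-0.9  0.3  0.5] w 0.0001
```

Call:
send_rows(steps=[-1,0.5,0,0,0,-1,0.4,0,0,0,-1,0.2,0,0,0,-1,0.15,0,0,0,-1,0,0,0,0])

```text
clock: 14.4
position: [0.4915, -0.0618, 0.0635]
ee_rot: [0.0, 0.903, 0.429, -0.0]
contact_force: [-2.9, -1.2, 1.4]
width: 0.0002
gripper_force: 1.2
```

```bash
python3 -c "
from h import *
where()"
```

```text
t 14.4 pos [ 0.4915 -0.0618  0.0635] theta 50.83 axis in tool x,y cm 2.0 8.3 polar ang 154.41 F [-2.9 -1.2  1.4] w 0.0002
```

Call:
send_rows(steps=[-1,0.1,0,0,0,-1,0.1,0,0,0,-1,0,0,0,0])

```text
clock: 14.7
position: [0.4929, -0.0598, 0.0632]
ee_rot: [-0.0, 0.903, 0.429, -0.0]
contact_force: [-2.4, -1.5, 1.5]
width: -0.0
gripper_force: 1.2
```

```bash
python3 -c "
from h import *
where()"
```

```text
t 14.7 pos [ 0.4929 -0.0598  0.0632] theta 50.84 axis in tool x,y cm 1.76 8.32 polar ang 152.79 F [-2.4 -1.5  1.5] w -0.0
```

Call:
send_rows(steps=[-1,-1,0,0,0,-1,-2,0,0,0,-1,-4,0,-1,0,-1,-4,0,-1,0,-1,-4,0,0,0,-1,-3,0,0,0,-1,0,0,0,0])

```text
clock: 15.4
position: [0.3778, -0.2019, 0.0834]
ee_rot: [0.001, 0.904, 0.427, -0.0]
contact_force: [-0.2, 0.4, 0.4]
width: 0.0001
gripper_force: 0.0
```

```bash
cat > fin.py <<'E'
from h import *
where();I=[]
for n in('top','scene'):
    d=get_image(n);I.append(rect(d,C,.0415,n=400))
    print(n,'long',dark(polar(d,C,.0415,.112,.122),134,149)[0].round(2),'lever',[round(dark(polar(d,C,.045,r0,r0+.006),130,155)[0],2) for r0 in(.06,.065,.07,.088,.092)],'knob',dark(polar(d,C,.07,.082,.086),130,155)[0].round(2))
cv2.imwrite('pics/f.png',np.hstack(I))
E
python3 fin.py
```

```text
t 15.4 pos [ 0.3778 -0.2019  0.0834] theta 50.59 axis in tool x,y cm 20.08 8.18 polar ang -151.59 F [-0.2  0.4  0.4] w 0.0001
top long 141.38 lever [np.float64(141.63), np.float64(141.1), np.float64(141.21), np.float64(141.71), np.float64(141.25)] knob 140.32
scene long 139.35 lever [np.float64(142.78), np.float64(141.46), np.float64(141.18), np.float64(140.91), np.float64(140.68)] knob 141.61
```

View pics/f.png

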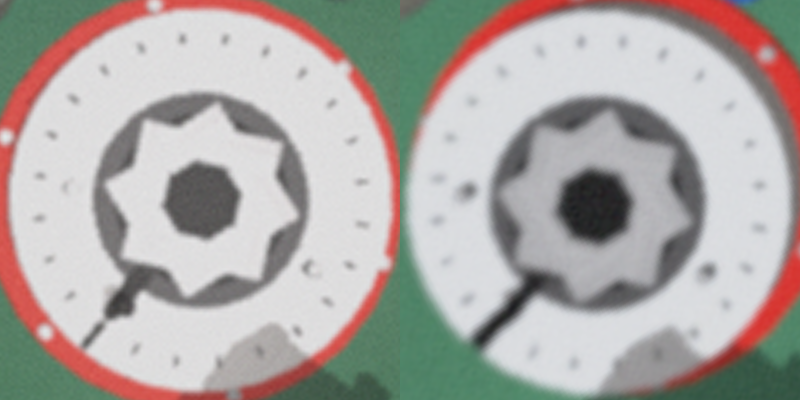

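The pointer (about (120,308) in the top view) lines up with the long mark at (93,335). Both stand at about 141.4°, and the arm is clear of everything, so I'm handing it in.

```bash
python3 -c "
from rig import sign_off
print(sign_off())"
```

```text
the job is handed in; nothing more can be done
None
```

I pushed the damper lever to the open stop, then back clockwise until the pointer lined up with the long mark. In the top view both sit at about 141.4°. I used only the outside of the shut fingers, finished at about 15 s with the arm clear, and handed the job in.

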